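Pin the mixing bowl's trunnion with its hairpin clip

TASK

The trunnion pin of the tilting mixing bowl has to be locked: take the pink-gripped hairpin clip out of its wooden rack, thread its straight leg down through the cross-hole in the pin (feel for the hole gently, never forcing the clip), and press it fully home so that the sprung leg snaps round the shank and the grip sits on top of the pin. Then let go and leave it upright; do not disturb the bottle, jar, ramekin or spoon nearby.

Things in the scene. Friction and masses are not known exactly. Their poses are not given: they have to be found in the camera images.
- pin_root (a point): Smooth level steel pin, 20 mm in diameter, sticking out of the white stand's cheek along this frame's -y; z is up. This point: on the pin's axis at the cheek's outer face, 125 mm above the worktop. An upright cross-hole 7.5 mm wide (dark from above) goes through the axis; its centre lies 20 to 52 mm out from here, not measured: feel for it with the clip's leg. The pin ends 12 mm beyond it.
- stand: Fixed stand, origin at the centre of its base's underside (base 170 x by 260 mm y), with a lime bowl between two cheeks: rim 208 mm across, 134 mm high; cheeks 137 mm high, 50 mm wide (x). pin_root is at y -127, z 125 mm in its frame. Nothing stands under the pin. The pin does not turn; it slides lengthwise only if pushed with over 9 N.
- clip_grip (a point): Centre of the loose hairpin clip's pink grip tab (24 mm x, 14 mm y, its top 18 mm above this point): pinch it across the 14 mm (y). From 17 to 33 mm below this point follows a shoulder of the same thickness, x -12 to +26 mm, flat underneath. The clip weighs about 60 g and starts upright (z up, legs down) in the rack's slot.
- clip_seat (a point): Point of the clip 33 mm below clip_grip, same axes: centre of the straight leg at the shoulder's flat underside. When the clip is home this underside rests on the top of the pin, 10 mm above the pin's axis.
- clip_tip (a point): Rounded end of the clip's straight leg (5 mm wire), 44 mm below clip_seat. The sprung leg hangs on the clip's +x side, its flared end 15 mm off and 32 mm below clip_seat.
- clip: The whole clip, origin at clip_seat. The sprung leg's bulge, 20 mm below the origin, must ride over one side of the shank (either side), so the clip's y axis lies along the pin. The push rises to about 3 to 10 N (and sideways up to 9 N) from 33 to 20 mm above the pin's axis, then drops or turns to a pull as it snaps on, and rises steeply when home. A push of over 25 N is forcing it.
- rack: Fixed beech block 70 (x) by 60 (y) by 60 mm high, origin at the centre of its underside. The clip's legs stand in a slot open at the top (x -5 to +20, y -4 to +4 mm, 50 mm deep), its shoulder resting on the block's top; lift it straight up by at least 50 mm.
- vanilla: Amber vanilla bottle, 52 mm in diameter, 150 mm tall, origin at its foot; leave alone.
- spice_jar: Spice jar with red cap, 44 mm in diameter, 85 mm tall, origin at its foot; leave alone.
- ramekin: White ramekin, 76 mm in diameter, 45 mm tall, origin at its foot; leave alone.
- spoon: Steel spoon 160 mm long lying along its x axis, origin at its underside; leave alone.

How it is judged:
By the outcome, as a careful person would: the job done as asked, in the order asked, and still so for the second after the job is handed in, with the robot touching nothing.
It also fails if it takes over 72 s, if anything falls off the work surface, if the arm or the gripper's body presses on something with over 40 N, if the wrist force passes 120 N, or if a joint passes its speed limit or range.

ROBOT

A 6-joint arm with a two-finger parallel gripper is mounted at the origin on the work surface. World frame = base frame: x ahead of the robot, y to its left, z up, the work surface at z = 0. Lengths are in m, angles in rad, forces in N, time in s.
With the tool pointing down it reaches from about 0.35 to 0.85 m from the base axis. Payload 8.1 kg.
Tool frame: the origin (TCP) lies on the mounting face of the last link; the fingertips stand 186 mm ahead of it and the grasp point (between the pads) lies 167 mm ahead of it; z points along the fingers, y is the line along which they close (so a half turn about z gives the same grasp; the last joint's range is limited). The gripper opens to 93 mm and grips with 3 to 60 N. Pads are 15 mm wide; open, the fingers measure 128 mm over their backs; the gripper's body (75 mm by 188 mm) begins 65 mm behind the grasp point.
Start: joints at [1.182, 0.13, 1.488, -0, 1.523, -0.085], TCP at [0.179, 0.573, 0.405] pointing down, gripper open.
Joint ranges: [-2.96, 2.96], [-0.89, 2.26], [0.02, 2.5], [-1.34, 4.48], [0, 2.73], [-2.66, 2.66]. Speed limits (rad/s): [2.39, 2.39, 2.79, 3.14, 3.14, 3.14].

INTERFACE

Orientations are given as a rotation vector (axis times angle).
In Python, from plant import read_state, read_camera, camera_params, close_job gives the robot as it stands. The module is installed in compiled form; this text tells all that it offers.
- The arm moves only by the tool servo_tool, never from a script. Its argument "increments" is a list of rows, each an object with "slide": the shift along the tool's x, y, z in mm, a list of three; "dr": the turn, a rotation vector about the tool's x, y, z in rad, a list of three; "jaw": the closure, from 0 (fully open) to 1 (shut). In form: [{"slide": [x, y, z], "dr": [ax, ay, az], "jaw": jaw}, ...]. A call has 1 to 20 rows; each row is the pose to reach, as a shift and turn from the pose commanded when the call began, along the tool's axes at that moment; what a row does not reach only later rows make up. A row lasts 1/10 s, in which the tool goes at most 50 mm and 8.59 degrees, less where a joint would pass 70% of its speed; a pose out of reach is approached as far as the arm can. A call with a gripper value outside its range is refused whole. The fingers move at their own pace and stop on an object; "force" is the grip in N (left out, the last holds). Time passes only in rows, so rows that repeat a pose let the fingers close. It gives the time, the measured TCP pose, the force, the opening and the grip force at its end, in the units of the state.
- read_state(): the state, without advancing time (a new reading comes with each control period).
- read_camera(name): name is "scene" or "top" or "wrist"; returns (picture, depth): 400x640x3 uint8, red, green, blue; 400x640 float32, m along the optical axis (not along the pixel's ray), 0 where there is no reading.
- camera_params(name): a dict with "fx", "fy", "cx", "cy" (pixels), "rvec" (rotation vector, rad) and "tvec" (3), from world to camera coordinates, as OpenCV has them. Camera axes: x right, y down, z forward; pixel columns grow to the right and rows downward; lengths in m; the calibration is good to about 2 mm. A picture is of the moment at which its call begins: read the wrist's pose just before it. camera_params takes no time and is no camera call; for the wrist camera it gives the pose at the moment of the call.
- close_job(): hands the job in; it is judged then, once.
The state is a dict: "t": time; "q": joint angles; "dq": joint speeds; "joint_torque": joint torques, N m; "tool_pos": TCP position; "orientation": TCP orientation; "force": force on the tool from outside, world axes, zero at the start; "wrist_torque": the same for the moment, N m; "opening": finger opening in m; "gripper_force": force on a finger pad.
Only numpy, scipy, OpenCV 4.12 (cv2) and the standard library are available. Lean on these libraries where they do the work, as an engineer would, in place of code of your own. Each camera call takes 0.05 s, during which the arm holds its last target. There are 200 camera calls.

## Working session

There is one attempt and no reset: what is moved stays moved. The work goes in short steps, Python scripts to look and compute and a tool call to move; the robot and the scene stay as the last step left them, time stands still between calls to the robot, and variables do not carry over. Pictures are saved under pics/ and viewed, at most 10 in all, crops included, and the job is handed in when it is done.

Besides the shell and the picture viewer there is one more tool, called after "Call:" as name(argument=value, ...) on one line, values as JSON. servo_tool: Moves the arm, as the interface text tells. Its arguments: {"type":"object","properties":{"increments":{"type":"array"},"force":{"type":"number"}},"required":["increments"]}

```bash
mkdir -p pics; cat > h.py <<'E'
import numpy as np, cv2
from plant import *
def cam(n):
    p=camera_params(n); K=np.array([[p['fx'],0,p['cx']],[0,p['fy'],p['cy']],[0,0,1]])
    R=cv2.Rodrigues(np.array(p['rvec'],float))[0]; return K,R,np.array(p['tvec'],float)
def cloud(n,save=None):
    K,R,t=cam(n); im,d=read_camera(n)
    if save: cv2.imwrite(save,im[:,:,::-1])
    v,u=np.mgrid[:400,:640]
    P=np.stack([(u-K[0,2])/K[0,0]*d,(v-K[1,2])/K[1,1]*d,d],-1)
    return im,d,(P-t)@R
def plane(n,u,v,z):
    K,R,t=cam(n); C=-R.T@t; r=R.T@np.linalg.inv(K)@[u,v,1]; return C+r*(z-C[2])/r[2]
E
python3 - <<'E'
from h import *
for n in('top','scene'):
    im,d,P=cloud(n,f'pics/{n}.png'); np.savez(f'{n}.npz',im=im,d=d,P=P)
    K,R,t=cam(n); print(n,-R.T@t,K[0,0])
    hsv=cv2.cvtColor(im,cv2.COLOR_RGB2HSV)
    for nm,lo,hi in(('pink',(145,80,80),(175,255,255)),('lime',(30,80,80),(60,255,255))):
        m=cv2.inRange(hsv,lo,hi)>0; m&=d>0
        v,u=np.nonzero(m)
        if len(u): print(nm,len(u),u.min(),u.max(),v.min(),v.max(),np.percentile(P[m],[2,50,98],axis=0).round(4).tolist())
s=read_state();print(s['tool_pos'],s['orientation'])
E
```

```text
top [ 0.36285515 -0.111019    1.29578531] 485.32170767791376
pink 64 371 380 200 213 [[0.4719, -0.2603, 0.073], [0.4886, -0.2528, 0.1095], [0.5054, -0.2451, 0.1148]]
lime 5480 155 385 148 231 [[0.4446, 0.071, 0.0361], [0.5433, 0.1828, 0.0656], [0.6292, 0.266, 0.1371]]
scene [0.84623887 0.3009584  0.93505205] 481.01476239797915
pink 89 278 291 140 162 [[0.4774, -0.2595, 0.0732], [0.4967, -0.2514, 0.1071], [0.5119, -0.2434, 0.113]]
lime 7243 347 466 243 362 [[0.4513, 0.0676, 0.0364], [0.5226, 0.1514, 0.0499], [0.6285, 0.2688, 0.1367]]
[0.1793935  0.57233943 0.40376387] [-4.75345826e-01 -3.10501716e+00  2.58214016e-03]
```

View pics/top.png

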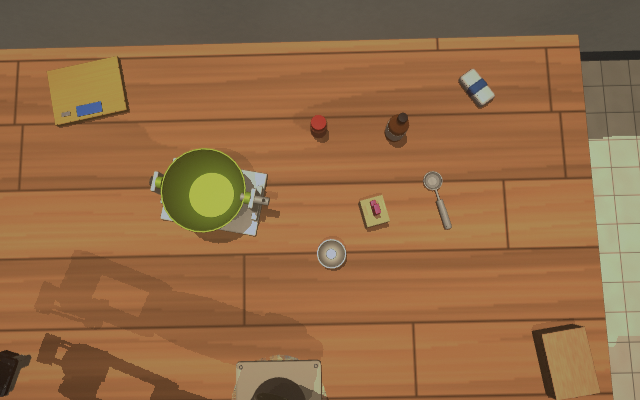

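View pics/scene.png

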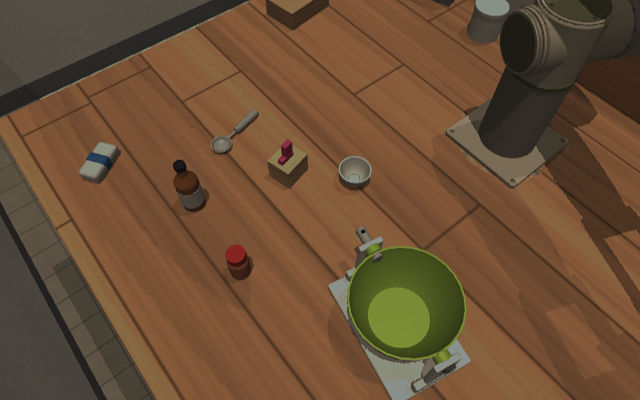

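The top view shows the rack with the pink clip at about (375,211), the pin at about (250–268,200) right of the bowl, and the ramekin at (332,254). In the scene view the pin is at (362,235) and the clip at (287,150).

```bash
python3 - <<'E'
from h import *
for n in('top','scene'):
    z=np.load(n+'.npz'); im,d,P=z['im'],z['d'],z['P']; hsv=cv2.cvtColor(im,cv2.COLOR_RGB2HSV)
    pk=(cv2.inRange(hsv,(145,80,80),(175,255,255))>0)&(d>0)
    for nm,m in(('grip',pk&(P[...,2]>.1)),('shoulder',pk&(P[...,2]<.085))):
        if m.sum()>3: print(n,nm,m.sum(),P[m].mean(0).round(4),cv2.minAreaRect((P[m][:,:2]*1000).astype(np.float32)))
    rk=(abs(P[...,2]-.06)<.006)&(abs(P[...,0]-.49)<.07)&(abs(P[...,1]+.25)<.07)
    print('rack',rk.sum(),P[rk].mean(0),cv2.minAreaRect((P[rk][:,:2]*1000).astype(np.float32)))
    rim=(cv2.inRange(hsv,(25,60,40),(60,255,255))>0)&(abs(P[...,2]-.134)<.005)
    A=P[rim][:,:2]; M=np.c_[2*A,np.ones(len(A))]; s=np.linalg.lstsq(M,(A**2).sum(1),rcond=None)[0]
    print('rim',rim.sum(),s[:2],np.sqrt(s[2]+s[:2]@s[:2]))
    pin=(P[...,2]>.118)&(P[...,2]<.15)&(P[...,1]<.075)&(P[...,1]>-.05)&(P[...,0]>.4)&(P[...,0]<.6)
    A=P[pin]; np.set_printoptions(suppress=True); print('pin',pin.sum()); print(np.c_[A.round(3),im[pin].mean(1).round()][np.argsort(A[:,1])][::2])
    base=(P[...,2]<.03)&(P[...,2]>.006)&(hsv[...,1]<60)&(abs(P[...,0]-.53)<.2)&(abs(P[...,1]-.16)<.2)
    print('base',base.sum(),cv2.minAreaRect((P[base][:,:2]*1000).astype(np.float32)))
t=cv2.imread('pics/top.png'); s=cv2.imread('pics/scene.png')
f=lambda i:cv2.resize(i,None,fx=6,fy=6,interpolation=cv2.INTER_CUBIC)
cv2.imwrite('pics/crop.png',np.hstack([f(t[170:240,225:285]),f(t[180:250,345:405])]))
E
```

```text
top grip 45 [ 0.4829 -0.2543  0.1107] ((482.93487548828125, -254.5209197998047), (22.562801361083984, 11.665614128112793), 15.992945671081543)
top shoulder 19 [ 0.5015 -0.2495  0.0756] ((501.4248962402344, -249.5147705078125), (10.590127944946289, 11.21402645111084), 22.615047454833984)
rack 535 [ 0.48066713 -0.25450836  0.05966991] ((482.2344055175781, -254.4267578125), (70.32713317871094, 60.13542938232422), 13.764803886413574)
rim 635 [0.53572007 0.1676065 ] 0.10221814638326557
pin 380
[[  0.51    0.008   0.125  74.   ]
 [  0.508   0.008   0.122  74.   ]
 [  0.509   0.009   0.135 123.   ]
 [  0.502   0.009   0.133  76.   ]
 [  0.5     0.01    0.128  72.   ]
 [  0.503   0.011   0.138 161.   ]
 [  0.509   0.012   0.135 138.   ]
 [  0.499   0.012   0.132 129.   ]
 [  0.497   0.012   0.13  108.   ]
 [  0.515   0.013   0.126  83.   ]
 [  0.499   0.014   0.134 125.   ]
 [  0.509   0.014   0.132 141.   ]
 [  0.497   0.015   0.132 109.   ]
 [  0.495   0.015   0.127  67.   ]
 [  0.506   0.017   0.135 137.   ]
 [  0.509   0.017   0.134 143.   ]
 [  0.502   0.017   0.133 140.   ]
 [  0.514  
[... 6281 characters left out ...]
718017578125)
scene shoulder 41 [ 0.5046 -0.2491  0.0757] ((504.87115478515625, -250.1244354248047), (15.081470489501953, 14.751643180847168), 12.395735740661621)
rack 495 [ 0.49062015 -0.24658016  0.05922073] ((487.45343017578125, -253.96844482421875), (73.14700317382812, 62.584617614746094), 15.192645072937012)
rim 1182 [0.54120905 0.168163  ] 0.10239592953405738
pin 658
[[  0.518   0.007   0.124  74.   ]
 [  0.515   0.009   0.131  90.   ]
 [  0.51    0.01    0.131 109.   ]
 ...
 [  0.508   0.075   0.129  54.   ]
 [  0.521   0.075   0.134 117.   ]
 [  0.567   0.075   0.122  54.   ]]
base 2819 ((541.37451171875, 168.05380249023438), (258.6128234863281, 168.8528289794922), 78.77051544189453)
```

View pics/crop.png

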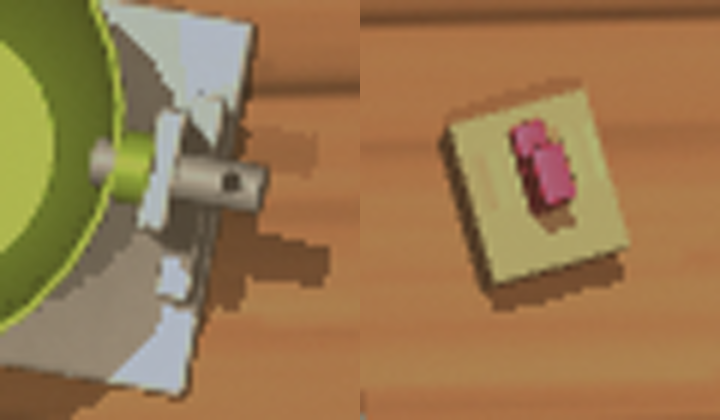

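Crop: the hole is a dark dot at top-view (263.7,200.3), near the pin end. The clip shoulder sticks out towards +x, with clip yaw about +14.5° and stand yaw about −11.3°.

```bash
cat >> h.py <<'E'
from scipy.spatial.transform import Rotation as Ro
def go(xyz,yaw_y,s=None):
    "slide(mm), dr for TCP world xyz (tool down), tool y at heading yaw_y deg"
    s=s or read_state(); R=Ro.from_rotvec(s['orientation'])
    y=np.array([np.cos(np.radians(yaw_y)),np.sin(np.radians(yaw_y)),0]); z=np.array([0,0,-1.]); x=np.cross(y,z)
    T=Ro.from_matrix(np.c_[x,y,z])
    print('slide',(R.inv().apply(np.array(xyz)-s['tool_pos'])*1000).round(1),'dr',(R.inv()*T).as_rotvec().round(4))
E
python3 - <<'E'
from h import *
print('hole top',plane('top',263.7,200.3,.135))
go([.42,.15,.42],0); go([.485,-.254,.40],-75.5); go([.45,0,.42],-30)
E
```

```text
hole top [0.50570081 0.01966756 0.135     ]
slide [-355.9 -331.   -15.7] dr [-1.500e-03  9.000e-04  1.267e+00]
slide [-538.8 -697.1    4.9] dr [-8.0000e-04  2.1000e-03  2.5847e+00]
slide [-429.4 -465.2  -15.5] dr [-1.3000e-03  1.4000e-03  1.7906e+00]
```

Call:
servo_tool(increments=[{"slide":[-40,-37,-2],"dr":[0,0,0.14],"jaw":0},{"slide":[-80,-74,-4],"dr":[0,0,0.28],"jaw":0},{"slide":[-120,-111,-6],"dr":[0,0,0.42],"jaw":0},{"slide":[-160,-148,-8],"dr":[0,0,0.56],"jaw":0},{"slide":[-198,-184,-10],"dr":[0,0,0.7],"jaw":0},{"slide":[-236,-220,-12],"dr":[0,0,0.84],"jaw":0},{"slide":[-274,-256,-14],"dr":[0,0,0.98],"jaw":0},{"slide":[-312,-292,-15],"dr":[0,0,1.12],"jaw":0},{"slide":[-350,-330,-15],"dr":[0,0,1.26],"jaw":0},{"slide":[-370,-367,-15],"dr":[0,0,1.4],"jaw":0},{"slide":[-390,-404,-15],"dr":[0,0,1.54],"jaw":0},{"slide":[-410,-441,-15],"dr":[0,0,1.68],"jaw":0},{"slide":[-430,-478,-14],"dr":[0,0,1.82],"jaw":0},{"slide":[-450,-515,-12],"dr":[0,0,1.96],"jaw":0},{"slide":[-470,-552,-9],"dr":[0,0,2.1],"jaw":0},{"slide":[-490,-590,-6],"dr":[0,0,2.24],"jaw":0},{"slide":[-508,-627,-2],"dr":[0,0,2.38],"jaw":0},{"slide":[-524,-664,2],"dr":[0,0,2.5],"jaw":0},{"slide":[-539,-697,5],"dr":[0,0,2.585],"jaw":0},{"slide":[-539,-697,5],"dr":[0,0,2.585],"jaw":0}])

```text
t: 2.1
tool_pos: [0.4848, -0.2574, 0.3982]
orientation: [-3.118, -0.386, 0.003]
force: [-0.9, 0.6, -0.5]
opening: 0.093
gripper_force: 0.0
```

Call:
servo_tool(increments=[{"slide":[0,0,0],"dr":[0,0,0],"jaw":0},{"slide":[0,0,0],"dr":[0,0,0],"jaw":0}])

```text
t: 2.3
tool_pos: [0.4852, -0.253, 0.3995]
orientation: [-3.116, -0.398, 0.001]
force: [0.6, -0.2, -0.7]
opening: 0.0928
gripper_force: 0.0
```

```bash
python3 - <<'E'
from h import *
s=read_state(); print(s['t'],s['tool_pos'],s['orientation'],s['q'],s['force'])
im,d,P=cloud('wrist','pics/w1.png'); hsv=cv2.cvtColor(im,cv2.COLOR_RGB2HSV)
pk=(cv2.inRange(hsv,(145,80,80),(175,255,255))>0)&(d>0)
for nm,m in(('grip',pk&(P[...,2]>.105)),('shoulder',pk&(P[...,2]<.085))):
    if m.sum()>3: print(nm,m.sum(),P[m].mean(0).round(4),cv2.minAreaRect((P[m][:,:2]*1000).astype(np.float32)))
rk=(abs(P[...,2]-.06)<.005)&(abs(P[...,0]-.49)<.07)&(abs(P[...,1]+.25)<.07)
print('rack',rk.sum(),P[rk].mean(0),cv2.minAreaRect((P[rk][:,:2]*1000).astype(np.float32)))
E
```

```text
2.3 [ 0.48524175 -0.25304265  0.39951456] [-3.11552306e+00 -3.97968687e-01  5.20987416e-04] [-5.74503402e-01 -9.30186362e-03  1.64308652e+00  3.63029340e-04
  1.50854847e+00  7.42171556e-01] [ 0.58351589 -0.17002002 -0.71974702]
grip 255 [ 0.4867 -0.2546  0.1105] ((486.25335693359375, -254.87771606445312), (18.67217445373535, 12.224584579467773), 14.414212226867676)
shoulder 145 [ 0.5022 -0.2505  0.0755] ((502.1009826660156, -250.9888153076172), (13.64564323425293, 11.477396965026855), 14.70035171508789)
rack 2760 [ 0.48510311 -0.2544295   0.05955982] ((483.59283447265625, -254.99082946777344), (70.59566497802734, 59.93438720703125), 14.092683792114258)
```

View pics/w1.png

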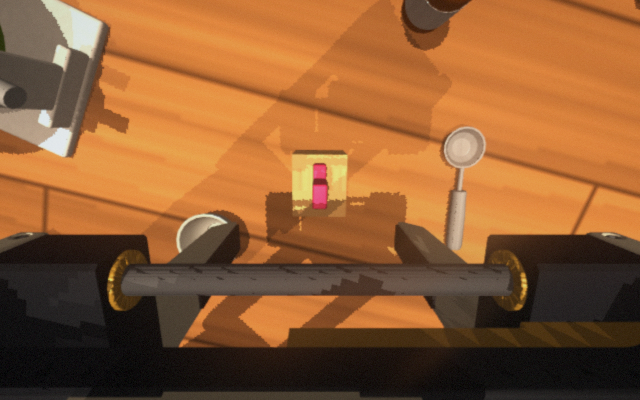

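The wrist view shows the rack at (320,183), with the clip in line with the fingers and nothing below them. The positions from the three cameras agree.

```bash
python3 -c "
from h import *
go([.485,-.2547,.263],-75.7)"
```

```text
slide [ -0.8   1.8 136.8] dr [-0.0003 -0.0001  0.0049]
```

Call:
servo_tool(increments=[{"slide":[0,1,20],"dr":[0,0,0.005],"jaw":0},{"slide":[-1,2,55],"dr":[0,0,0.005],"jaw":0},{"slide":[-1,2,90],"dr":[0,0,0.005],"jaw":0},{"slide":[-1,2,115],"dr":[0,0,0.005],"jaw":0},{"slide":[-1,2,130],"dr":[0,0,0.005],"jaw":0.3},{"slide":[-1,2,137],"dr":[0,0,0.005],"jaw":0.5},{"slide":[-1,2,137],"dr":[0,0,0.005],"jaw":0.65},{"slide":[-1,2,137],"dr":[0,0,0.005],"jaw":0.72},{"slide":[-1,2,137],"dr":[0,0,0.005],"jaw":0.72},{"slide":[-1,2,137],"dr":[0,0,0.005],"jaw":0.72}], force=10)

```text
t: 3.35
tool_pos: [0.4853, -0.2563, 0.2641]
orientation: [3.116, 0.388, 0.003]
force: [-0.3, -0.3, 0.6]
opening: 0.0495
gripper_force: 0.0
```

Call:
servo_tool(increments=[{"slide":[0,0,0],"dr":[0,0,0],"jaw":0.8},{"slide":[0,0,0],"dr":[0,0,0],"jaw":0.9},{"slide":[0,0,0],"dr":[0,0,0],"jaw":1},{"slide":[0,0,0],"dr":[0,0,0],"jaw":1},{"slide":[0,0,0],"dr":[0,0,0],"jaw":1},{"slide":[0,0,0],"dr":[0,0,0],"jaw":1}])

```text
t: 3.95
tool_pos: [0.4848, -0.256, 0.2626]
orientation: [-3.117, -0.388, 0.0]
force: [0.1, 0.8, -0.9]
opening: 0.0141
gripper_force: 10.0
```

Call:
servo_tool(increments=[{"slide":[0,0,0],"dr":[0,0,0],"jaw":1},{"slide":[0,0,0],"dr":[0,0,0],"jaw":1},{"slide":[0,0,-10],"dr":[0,0,0],"jaw":1},{"slide":[0,0,-25],"dr":[0,0,0],"jaw":1},{"slide":[0,0,-45],"dr":[0,0,0],"jaw":1},{"slide":[0,0,-70],"dr":[0,0,0],"jaw":1},{"slide":[0,0,-100],"dr":[0,0,0],"jaw":1},{"slide":[0,0,-130],"dr":[0,0,0],"jaw":1},{"slide":[0,0,-150],"dr":[0,0,0],"jaw":1},{"slide":[0,0,-160],"dr":[0,0,0],"jaw":1},{"slide":[0,0,-160],"dr":[0,0,0],"jaw":1}], force=45)

```text
t: 5.05
tool_pos: [0.4851, -0.2562, 0.4254]
orientation: [3.115, 0.388, 0.005]
force: [-0.2, -0.3, -1.4]
opening: 0.0136
gripper_force: 45.0
```

```bash
python3 - <<'E'
from h import *
s=read_state(); print(s['t'],s['tool_pos'],s['opening'],s['gripper_force'],s['force'])
im,d,P=cloud('wrist','pics/w2.png'); hsv=cv2.cvtColor(im,cv2.COLOR_RGB2HSV)
R=Ro.from_rotvec(s['orientation'])
T=R.inv().apply((P.reshape(-1,3)-s['tool_pos'])).reshape(P.shape)*1000
pk=(cv2.inRange(hsv,(145,80,60),(175,255,255))>0)&(d>0)
m=pk
v,u=np.nonzero(m); print(m.sum(),u.min(),u.max(),v.min(),v.max(),np.percentile(T[m],[2,25,50,75,98],axis=0).round(1))
# nominal hole target, hover 20mm above: tcp
go([.508,.055,.423],-101.3)
E
```

```text
5.05 [ 0.48511204 -0.25615803  0.42544926] 0.013613107786145549 44.99972641468048 [-0.19282338 -0.26303221 -1.44024356]
694 303 330 194 262 [[ -0.4  -5.9 151.2]
 [  5.   -2.5 152.2]
 [ 13.3   0.4 186.5]
 [ 19.9   2.9 187.3]
 [ 24.4   5.8 188.4]]
slide [  98.7 -295.8    0.3] dr [ 0.0009 -0.0013  0.445 ]
```

View pics/w2.png

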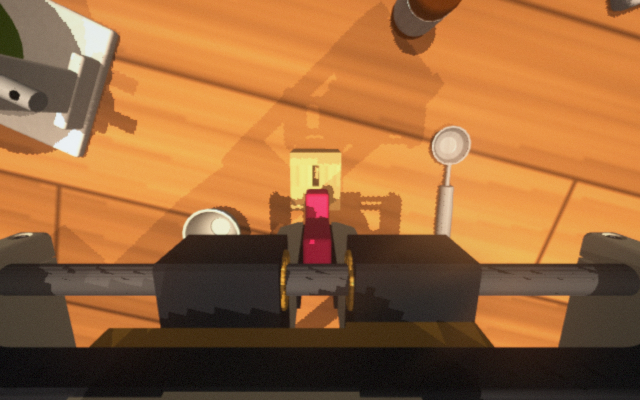

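The wrist view shows the clip held straight in the jaws, the empty slot at (316,175), and the pin hole at (14,95). I'll move next to the pin, offset so the wrist camera can see the hole.

Call:
servo_tool(increments=[{"slide":[2,-20,0],"dr":[0,0,0.03],"jaw":1},{"slide":[6,-50,0],"dr":[0,0,0.08],"jaw":1},{"slide":[11,-85,0],"dr":[0,0,0.13],"jaw":1},{"slide":[15,-120,0],"dr":[0,0,0.19],"jaw":1},{"slide":[20,-155,0],"dr":[0,0,0.25],"jaw":1},{"slide":[24,-190,0],"dr":[0,0,0.3],"jaw":1},{"slide":[28,-225,0],"dr":[0,0,0.36],"jaw":1},{"slide":[32,-255,0],"dr":[0,0,0.4],"jaw":1},{"slide":[35,-278,0],"dr":[0,0,0.435],"jaw":1},{"slide":[36,-288,0],"dr":[0,0,0.445],"jaw":1},{"slide":[36,-288,0],"dr":[0,0,0.445],"jaw":1},{"slide":[36,-288,0],"dr":[0,0,0.445],"jaw":1}])

```text
t: 6.3
tool_pos: [0.4489, 0.0319, 0.4216]
orientation: [3.126, -0.308, -0.003]
force: [-1.0, -0.1, -0.2]
opening: 0.0139
gripper_force: 45.0
```

```bash
python3 - <<'E'
from h import *
ss=[read_state()]; s=ss[0]; print(s['t'],s['tool_pos'],s['orientation'])
im,d,P=cloud('wrist','pics/w3.png'); s=read_state(); print(s['tool_pos'],s['orientation'],s['force'],s['wrist_torque'])
np.savez('w3.npz',im=im,d=d,P=P)
E
```

```text
6.3 [0.44886798 0.03194156 0.42158394] [ 3.12607281e+00 -3.07687669e-01 -2.97289689e-03]
[0.44898431 0.03162166 0.42182626] [ 3.12595979e+00 -3.08860123e-01 -2.38165819e-03] [ 0.37182429  0.10724987 -1.01836683] [ 0.00892637  0.15129035 -0.01830072]
```

View pics/w3.png

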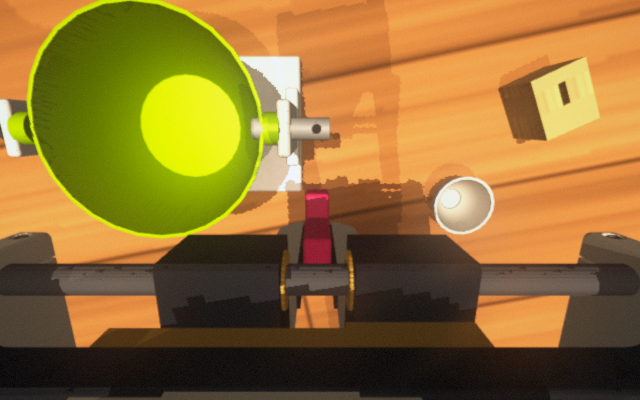

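The wrist view shows the pin level in the image, with the hole at about (317,128) and the clip shoulder at (316,195) pointing straight at it.

```bash
python3 - <<'E'
from h import *
z=np.load('w3.npz'); im,d,P=z['im'],z['d'],z['P']; s=read_state(); R=Ro.from_rotvec(s['orientation'])
g=im.mean(2)
sub=g[115:142,286:336]; print(sub[::2,::2].round().astype(int))
w=np.clip(75-g[122:135,311:324],0,None); v,u=np.mgrid[122:135,311:324]; hu,hv=(w*u).sum()/w.sum(),(w*v).sum()/w.sum()
print('hole px',hu,hv); 
K,Rc,t=cam('wrist'); print('cam',-Rc.T@t)
for zz in(.135,.132): H=plane('wrist',hu,hv,zz); print(H,(R.inv().apply(H-s['tool_pos'])*1000).round(1))
T=(R.inv().apply(P.reshape(-1,3)-s['tool_pos'])).reshape(P.shape)*1000
pin=(P[...,2]>.128)&(P[...,2]<.145); pin[:,:294]=0; pin[:,330:]=0; pin[:110]=0;pin[145:]=0
v,u=np.nonzero(pin)
for c in range(295,330,4):
    r=v[u==c]; 
    if len(r): print(c,r.min(),r.max(),T[r,c,0].min().round(1),T[r,c,0].max().round(1),T[r,c,1].mean().round(1),P[r,c,2].max().round(4))
E
```

```text
[[239 212 116  94 100 104 110 110  96  91 140 155 153 155 149 153 153 151
  150 154 147 148 147 148 144]
 [238 213 116  99 105 105 106 110  99  97 101 121 134 134 130 126 129 127
  123 123 126 127 141 137 141]
 [239 213 124 147 148 144 148 144 146 145 142 141 141 144 142 137 140 136
  139 142 135 135 134 136 132]
 [240 213 127 166 164 167 162 165 160 162 164 162 165 161 160 155 161 160
  156 158 161 157 136 138 135]
 [238 201 133 181 184 182 180 180 180 181 178 178 181 179 165 155 163 176
  175 173 177 174 139 135 134]
 [239 216 178 201 201 202 201 202 201 202 200 199 198 179  91  74  83 158
  197 196 195 195 147 137 140]
 [239 216 200 216 214 212 214 216 216 217 215 217 212 122  69  72  69  98
  214 215 215 213 152 144 145]
 [239 215 199 207 211 208 209 210 212 211 212 213 211 104  68  69  71  94
  215 219 217 213 153 146 146]
 [239 218 181 192 189 191 190 191 192 194 196 195 195 133  72  68  72 145
  197 200 202 199 149 142 144]
 [237 207 143 171 172 174 171 175 172 174 173 174 175 168 113 109 127 175
  180 180 180 177 109 122 107]
 [239 220 143 149 152 154 154 152 156 153 153 154 
[... 170 characters left out ...]
139  93  92  93  92 100  93  93  95  95  90  93  95  98  99  98
   97  96  98 103 106 106 100]
 [240 223 144  99  97  96 113 113  94  92  92  89  89  88 102 110 110  98
   95 109 104 110 111 112 106]]
hole px 316.27272727272725 128.6753246753247
cam [0.51191579 0.0186306  0.40129925]
[0.50814279 0.02002594 0.135     ] [ 60.7  -0.4 286.7]
[0.50810029 0.02004166 0.132     ] [ 60.7  -0.4 289.7]
295 119 138 52.1 68.7 -19.6 0.1349
299 118 138 52.1 69.6 -16.0 0.1348
303 118 138 52.2 69.6 -12.5 0.1351
307 119 138 52.2 68.7 -8.9 0.1353
311 119 138 52.2 68.7 -5.4 0.1351
315 119 139 51.2 68.7 -1.8 0.1362
319 118 138 52.1 69.6 1.7 0.1361
323 119 138 52.2 68.8 5.3 0.1352
327 119 138 52.2 68.8 8.8 0.1351
```

```bash
python3 - <<'E'
from h import *
z=np.load('w3.npz'); im,d,P=z['im'],z['d'],z['P']; s=read_state(); R=Ro.from_rotvec(s['orientation'])
T=(R.inv().apply(P.reshape(-1,3)-s['tool_pos'])).reshape(P.shape)*1000
hsv=cv2.cvtColor(im,cv2.COLOR_RGB2HSV)
m=(cv2.inRange(hsv,(145,80,60),(175,255,255))>0)
sh=m&(abs(T[...,2]-187)<3); v,u=np.nonzero(sh)
print(u.min(),u.max(),v.min(),v.max(),'z',np.percentile(T[sh][:,2],[2,50,98]))
for r in range(v.min(),v.max(),5):
    c=u[v==r]; print(r,c.min(),c.max(),T[r,c.min(),:].round(1),T[r,c.max(),:].round(1))
tp=m&(T[...,2]<156); print('grip top',T[tp].mean(0),np.percentile(T[tp],[2,98],axis=0))
fr=m&(T[...,2]>157)&(T[...,2]<183); print('front',fr.sum(),np.median(T[fr][:,0]))
E
```

```text
306 327 194 216 z [186.34552456 187.66272804 189.3017036 ]
194 310 326 [ 24.8  -4.1 187.4] [ 24.5   5.3 188.7]
199 306 327 [ 21.9  -6.4 187.1] [ 21.5   5.9 188.7]
204 320 326 [ 18.8   1.8 187.2] [ 18.8   5.3 187.3]
209 317 324 [ 15.7   0.  187.6] [ 15.8   4.1 187.4]
214 319 319 [ 12.6   1.2 187.5] [ 12.6   1.2 187.5]
grip top [  5.14205537   0.26334055 151.11432991] [[ -0.69364127  -5.81581417 151.01933318]
 [ 10.69928693   5.87445218 153.64709965]]
front 1 10.825981220054283
```

Call:
servo_tool(increments=[{"slide":[10,0,0],"dr":[0,0,0],"jaw":1},{"slide":[25,0,0],"dr":[0,0,0],"jaw":1},{"slide":[42,0,0],"dr":[0,0,0],"jaw":1},{"slide":[55,0,5],"dr":[0,0,0],"jaw":1},{"slide":[61.5,-0.2,15],"dr":[0,0,0],"jaw":1},{"slide":[61.5,-0.2,25],"dr":[0,0,0],"jaw":1},{"slide":[61.5,-0.2,32],"dr":[0,0,0],"jaw":1},{"slide":[61.5,-0.2,34],"dr":[0,0,0],"jaw":1},{"slide":[61.5,-0.2,34],"dr":[0,0,0],"jaw":1}])

```text
t: 7.25
tool_pos: [0.509, 0.0203, 0.3882]
orientation: [3.126, -0.309, -0.001]
force: [0.1, 0.6, -0.5]
opening: 0.0137
gripper_force: 45.0
```

```bash
python3 - <<'E'
from h import *
s=read_state(); print(s['t'],s['tool_pos'],s['orientation'],s['force'],s['wrist_torque'])
im,d=read_camera('scene'); s=read_state(); print(s['tool_pos'])
im2,d2=read_camera('top')
f=lambda i:cv2.resize(i,None,fx=4,fy=4,interpolation=cv2.INTER_CUBIC)[:,:,::-1]
K,R,t=cam('scene'); p=K@(R@np.array([.508,.02,.14])+t); u,v=(p[:2]/p[2]).astype(int); print(u,v)
cv2.imwrite('pics/s4.png',f(im[v-75:v+75,u-100:u+100]))
E
```

```text
7.25 [0.50896632 0.02028663 0.38820325] [ 3.12630091e+00 -3.09047128e-01 -1.44969415e-03] [ 0.08815743  0.57279443 -0.51031081] [ 0.01571087  0.13604816 -0.00823828]
[0.50914209 0.02030711 0.38883559]
363 228
```

View pics/s4.png

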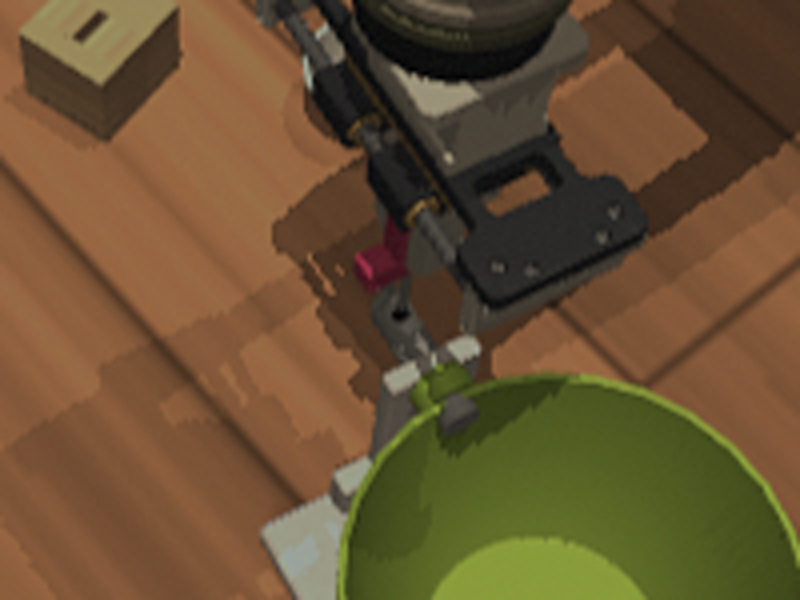

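The scene crop shows the leg hanging just above the dark hole at (400,315). I'll descend gently.

Call:
servo_tool(increments=[{"slide":[0,0,1],"dr":[0,0,0],"jaw":1},{"slide":[0,0,2],"dr":[0,0,0],"jaw":1},{"slide":[0,0,3],"dr":[0,0,0],"jaw":1},{"slide":[0,0,4],"dr":[0,0,0],"jaw":1},{"slide":[0,0,5],"dr":[0,0,0],"jaw":1},{"slide":[0,0,6],"dr":[0,0,0],"jaw":1},{"slide":[0,0,7],"dr":[0,0,0],"jaw":1}])

```text
t: 8.05
tool_pos: [0.5094, 0.0202, 0.3816]
orientation: [3.126, -0.309, -0.0]
force: [0.0, 0.7, 0.3]
opening: 0.0138
gripper_force: 45.0
```

Call:
servo_tool(increments=[{"slide":[0,0,0.7],"dr":[0,0,0],"jaw":1},{"slide":[0,0,1.4],"dr":[0,0,0],"jaw":1},{"slide":[0,0,2],"dr":[0,0,0],"jaw":1},{"slide":[0,0,2],"dr":[0,0,0],"jaw":1}])

```text
t: 8.45
tool_pos: [0.5094, 0.0202, 0.3796]
orientation: [-3.126, 0.309, 0.0]
force: [0.3, 0.6, -0.7]
opening: 0.0136
gripper_force: 45.0
```

Call:
servo_tool(increments=[{"slide":[0,0,0.7],"dr":[0,0,0],"jaw":1},{"slide":[0,0,1.4],"dr":[0,0,0],"jaw":1},{"slide":[0,0,2],"dr":[0,0,0],"jaw":1},{"slide":[0,0,2],"dr":[0,0,0],"jaw":1}])

```text
t: 8.85
tool_pos: [0.5094, 0.0202, 0.3776]
orientation: [3.126, -0.309, -0.0]
force: [0.5, -0.0, 0.1]
opening: 0.0138
gripper_force: 45.0
```

Call:
servo_tool(increments=[{"slide":[0,0,0.7],"dr":[0,0,0],"jaw":1},{"slide":[0,0,1.4],"dr":[0,0,0],"jaw":1},{"slide":[0,0,2],"dr":[0,0,0],"jaw":1},{"slide":[0,0,2],"dr":[0,0,0],"jaw":1}])

```text
t: 9.25
tool_pos: [0.5094, 0.0202, 0.3756]
orientation: [3.126, -0.309, -0.0]
force: [0.7, -0.0, 0.3]
opening: 0.0141
gripper_force: 45.0
```

The leg is past the pin's top with no resistance, so it is in the hole. I'll keep going.

Call:
servo_tool(increments=[{"slide":[0,0,1],"dr":[0,0,0],"jaw":1},{"slide":[0,0,2],"dr":[0,0,0],"jaw":1},{"slide":[0,0,3],"dr":[0,0,0],"jaw":1},{"slide":[0,0,4],"dr":[0,0,0],"jaw":1},{"slide":[0,0,5],"dr":[0,0,0],"jaw":1},{"slide":[0,0,5],"dr":[0,0,0],"jaw":1}])

```text
t: 9.85
tool_pos: [0.5094, 0.0202, 0.3705]
orientation: [3.126, -0.309, -0.0]
force: [0.1, 0.1, -0.6]
opening: 0.0137
gripper_force: 45.0
```

Call:
servo_tool(increments=[{"slide":[0,0,1],"dr":[0,0,0],"jaw":1},{"slide":[0,0,2],"dr":[0,0,0],"jaw":1},{"slide":[0,0,3],"dr":[0,0,0],"jaw":1},{"slide":[0,0,4],"dr":[0,0,0],"jaw":1},{"slide":[0,0,5],"dr":[0,0,0],"jaw":1},{"slide":[0,0,5],"dr":[0,0,0],"jaw":1}])

```text
t: 10.45
tool_pos: [0.5094, 0.0202, 0.3655]
orientation: [-3.126, 0.309, 0.0]
force: [-0.2, 0.7, -0.3]
opening: 0.0136
gripper_force: 45.0
```

```bash
python3 - <<'E'
from h import *
s=read_state(); print(s['t'],s['tool_pos'],s['orientation'],s['force'],s['wrist_torque'])
E
```

```text
10.45 [0.50937222 0.02022244 0.36553995] [-3.12632734e+00  3.09217833e-01  4.17806808e-04] [-0.21542671  0.73486447 -0.2989069 ] [0.00626861 0.17711018 0.03735106]
```

Call:
servo_tool(increments=[{"slide":[0,0,1],"dr":[0,0,0],"jaw":1},{"slide":[0,0,2],"dr":[0,0,0],"jaw":1},{"slide":[0,0,3],"dr":[0,0,0],"jaw":1},{"slide":[0,0,4],"dr":[0,0,0],"jaw":1},{"slide":[0,0,5],"dr":[0,0,0],"jaw":1},{"slide":[0,0,5],"dr":[0,0,0],"jaw":1}])

```text
t: 11.05
tool_pos: [0.5094, 0.0202, 0.3605]
orientation: [3.126, -0.309, -0.0]
force: [-0.6, 0.5, -1.1]
opening: 0.0139
gripper_force: 45.0
```

Call:
servo_tool(increments=[{"slide":[0,0,1],"dr":[0,0,0],"jaw":1},{"slide":[0,0,2],"dr":[0,0,0],"jaw":1},{"slide":[0,0,3],"dr":[0,0,0],"jaw":1},{"slide":[0,0,3],"dr":[0,0,0],"jaw":1}])

```text
t: 11.45
tool_pos: [0.5095, 0.0202, 0.3578]
orientation: [3.126, -0.309, 0.001]
force: [0.2, -0.1, 0.4]
opening: 0.0139
gripper_force: 45.0
```

Call:
servo_tool(increments=[{"slide":[0,0,1],"dr":[0,0,0],"jaw":1},{"slide":[0,0,2],"dr":[0,0,0],"jaw":1},{"slide":[0,0,3],"dr":[0,0,0],"jaw":1},{"slide":[0,0,3],"dr":[0,0,0],"jaw":1}])

```text
t: 11.85
tool_pos: [0.5097, 0.0201, 0.355]
orientation: [3.126, -0.309, 0.002]
force: [3.2, -1.0, 1.0]
opening: 0.0137
gripper_force: 45.0
```

Call:
servo_tool(increments=[{"slide":[0,0,1],"dr":[0,0,0],"jaw":1},{"slide":[0,0,2],"dr":[0,0,0],"jaw":1},{"slide":[0,0,3],"dr":[0,0,0],"jaw":1},{"slide":[0,0,3],"dr":[0,0,0],"jaw":1}])

```text
t: 12.25
tool_pos: [0.5097, 0.0201, 0.3523]
orientation: [3.126, -0.309, 0.002]
force: [4.3, -1.0, 4.6]
opening: 0.0138
gripper_force: 45.0
```

Call:
servo_tool(increments=[{"slide":[0,0,1],"dr":[0,0,0],"jaw":1},{"slide":[0,0,2],"dr":[0,0,0],"jaw":1},{"slide":[0,0,3],"dr":[0,0,0],"jaw":1},{"slide":[0,0,3],"dr":[0,0,0],"jaw":1}])

```text
t: 12.65
tool_pos: [0.5098, 0.0202, 0.3494]
orientation: [-3.126, 0.309, -0.003]
force: [4.6, -1.6, 4.1]
opening: 0.0133
gripper_force: 45.0
```

Call:
servo_tool(increments=[{"slide":[0,0,1],"dr":[0,0,0],"jaw":1},{"slide":[0,0,2],"dr":[0,0,0],"jaw":1},{"slide":[0,0,3],"dr":[0,0,0],"jaw":1},{"slide":[0,0,3],"dr":[0,0,0],"jaw":1}])

```text
t: 13.05
tool_pos: [0.5096, 0.0202, 0.3452]
orientation: [-3.126, 0.309, -0.001]
force: [8.5, -1.1, -2.5]
opening: 0.0137
gripper_force: 45.0
```

Call:
servo_tool(increments=[{"slide":[0,0,1],"dr":[0,0,0],"jaw":1},{"slide":[0,0,2],"dr":[0,0,0],"jaw":1},{"slide":[0,0,3],"dr":[0,0,0],"jaw":1},{"slide":[0,0,3],"dr":[0,0,0],"jaw":1}])

```text
t: 13.45
tool_pos: [0.5094, 0.0201, 0.342]
orientation: [3.126, -0.309, -0.001]
force: [6.4, -1.4, -1.3]
opening: 0.0135
gripper_force: 45.0
```

Call:
servo_tool(increments=[{"slide":[0,0,1],"dr":[0,0,0],"jaw":1},{"slide":[0,0,2],"dr":[0,0,0],"jaw":1},{"slide":[0,0,2],"dr":[0,0,0],"jaw":1}])

```text
t: 13.75
tool_pos: [0.5091, 0.0202, 0.3397]
orientation: [3.126, -0.309, -0.003]
force: [4.5, -1.2, -3.4]
opening: 0.0133
gripper_force: 45.0
```

The clip has snapped over the shank (force now a pull). About 2–3 mm remain to home.

Call:
servo_tool(increments=[{"slide":[0,0,0.5],"dr":[0,0,0],"jaw":1},{"slide":[0,0,1],"dr":[0,0,0],"jaw":1},{"slide":[0,0,1.5],"dr":[0,0,0],"jaw":1},{"slide":[0,0,1.5],"dr":[0,0,0],"jaw":1}])

```text
t: 14.15
tool_pos: [0.5092, 0.0203, 0.339]
orientation: [-3.126, 0.309, 0.001]
force: [3.0, -0.7, -2.5]
opening: 0.0139
gripper_force: 45.0
```

Call:
servo_tool(increments=[{"slide":[0,0,0.5],"dr":[0,0,0],"jaw":1},{"slide":[0,0,0.5],"dr":[0,0,0],"jaw":1}])

```text
t: 14.35
tool_pos: [0.5093, 0.0203, 0.3386]
orientation: [-3.126, 0.309, 0.001]
force: [3.2, 0.0, -1.6]
opening: 0.0139
gripper_force: 45.0
```

Call:
servo_tool(increments=[{"slide":[0,0,0.5],"dr":[0,0,0],"jaw":1},{"slide":[0,0,0.5],"dr":[0,0,0],"jaw":1}])

```text
t: 14.55
tool_pos: [0.5093, 0.0202, 0.338]
orientation: [-3.126, 0.309, 0.001]
force: [2.1, 0.3, -0.4]
opening: 0.014
gripper_force: 45.0
```

Call:
servo_tool(increments=[{"slide":[0,0,0.5],"dr":[0,0,0],"jaw":1},{"slide":[0,0,0.5],"dr":[0,0,0],"jaw":1}])

```text
t: 14.75
tool_pos: [0.5093, 0.0202, 0.3376]
orientation: [-3.126, 0.309, 0.001]
force: [0.4, -0.6, -0.6]
opening: 0.0138
gripper_force: 45.0
```

Call:
servo_tool(increments=[{"slide":[0,0,0.5],"dr":[0,0,0],"jaw":1},{"slide":[0,0,0.5],"dr":[0,0,0],"jaw":1}])

```text
t: 14.95
tool_pos: [0.5094, 0.0202, 0.3375]
orientation: [-3.126, 0.309, 0.0]
force: [-1.6, 0.3, 3.0]
opening: 0.0139
gripper_force: 45.0
```

Call:
servo_tool(increments=[{"slide":[0,0,0.5],"dr":[0,0,0],"jaw":1},{"slide":[0,0,0.5],"dr":[0,0,0],"jaw":1}])

```text
t: 15.15
tool_pos: [0.5094, 0.0203, 0.3373]
orientation: [-3.126, 0.309, -0.0]
force: [-3.2, -0.4, 5.9]
opening: 0.0139
gripper_force: 45.0
```

Call:
servo_tool(increments=[{"slide":[0,0,0.4],"dr":[0,0,0],"jaw":1},{"slide":[0,0,0.4],"dr":[0,0,0],"jaw":1}])

```text
t: 15.35
tool_pos: [0.5094, 0.0202, 0.3373]
orientation: [-3.126, 0.309, -0.0]
force: [-3.1, 0.2, 8.9]
opening: 0.0139
gripper_force: 45.0
```

The clip is home: the position has stalled while the force rises. I'll relieve the load, release and withdraw upward.

Call:
servo_tool(increments=[{"slide":[0,0,-0.6],"dr":[0,0,0],"jaw":1},{"slide":[0,0,-1.2],"dr":[0,0,0],"jaw":1},{"slide":[0,0,-1.2],"dr":[0,0,0],"jaw":1},{"slide":[0,0,-1.2],"dr":[0,0,0],"jaw":0.8},{"slide":[0,0,-1.2],"dr":[0,0,0],"jaw":0.7},{"slide":[0,0,-1.2],"dr":[0,0,0],"jaw":0.5},{"slide":[0,0,-1.2],"dr":[0,0,0],"jaw":0.5},{"slide":[0,0,-1.2],"dr":[0,0,0],"jaw":0.5},{"slide":[0,0,-10],"dr":[0,0,0],"jaw":0.5},{"slide":[0,0,-30],"dr":[0,0,0],"jaw":0.5},{"slide":[0,0,-60],"dr":[0,0,0],"jaw":0.5},{"slide":[0,0,-90],"dr":[0,0,0],"jaw":0.5},{"slide":[-20,0,-110],"dr":[0,0,0],"jaw":0.5},{"slide":[-50,0,-120],"dr":[0,0,0],"jaw":0.5},{"slide":[-70,0,-120],"dr":[0,0,0],"jaw":0.5},{"slide":[-70,0,-120],"dr":[0,0,0],"jaw":0.5},{"slide":[-70,0,-120],"dr":[0,0,0],"jaw":0.5}], force=10)

```text
t: 17.05
tool_pos: [0.4409, 0.0339, 0.457]
orientation: [-3.126, 0.309, -0.003]
force: [0.7, -0.5, -0.2]
opening: 0.0467
gripper_force: 0.0
```

```bash
python3 - <<'E'
from h import *
s=read_state(); R=Ro.from_rotvec(s['orientation'])
im,d,P=cloud('wrist'); hsv=cv2.cvtColor(im,cv2.COLOR_RGB2HSV)
m=(cv2.inRange(hsv,(145,80,60),(175,255,255))>0)&(d>0)
for a,b in((.165,.2),(.14,.16)):
    k=m&(P[...,2]>a)&(P[...,2]<b)
    if k.sum(): print(k.sum(),P[k].mean(0).round(4),np.percentile(P[k][:,2],[5,50,95]).round(4),cv2.minAreaRect((P[k][:,:2]*1000).astype(np.float32)))
f=lambda i:cv2.resize(i,None,fx=4,fy=4,interpolation=cv2.INTER_CUBIC)[:,:,::-1]
im2,_=read_camera('scene'); 
cv2.imwrite('pics/e.png',np.hstack([f(im2[178:328,313:413]),f(im[50:200,260:360])]))
E
```

```text
414 [0.5089 0.0201 0.1855] [0.1843 0.1855 0.1866] ((508.91058349609375, 20.112594604492188), (11.706950187683105, 21.67806625366211), 78.64964294433594)
168 [0.5277 0.0164 0.1506] [0.1492 0.1507 0.1517] ((527.6288452148438, 16.423233032226562), (11.178722381591797, 10.811121940612793), 79.03782653808594)
```

View pics/e.png

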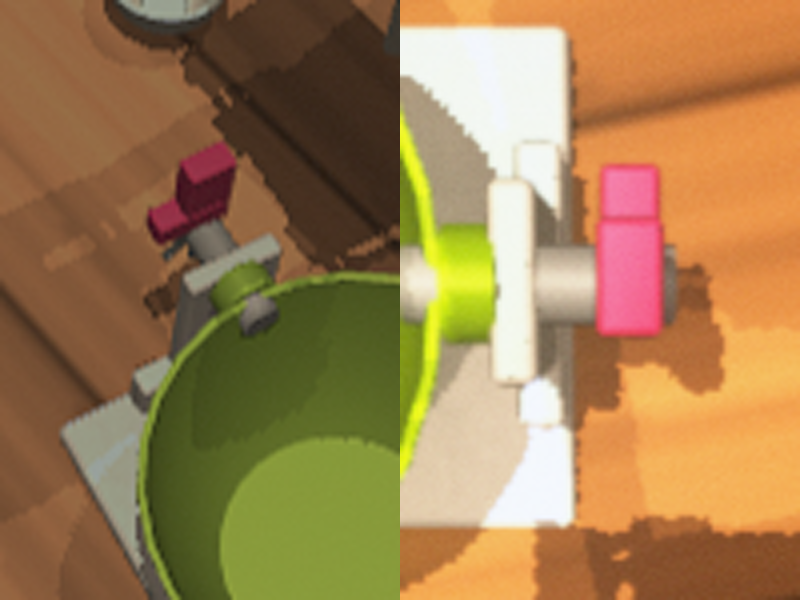

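The crop shows the clip upright on the pin. The grip top is at z 0.1855 (0.186 expected) and the shoulder top at 0.151, so it is fully home.

```bash
python3 -c "
from plant import close_job; print(close_job())"
```

```text
the job is handed in; nothing more can be done
None
```

The clip is through the pin's cross-hole, snapped round the shank, fully home and upright; the gripper has let go and moved clear, and I handed the job in at about 17 s.

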